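Mirror the stationery row into the wooden stand

TASK

I now sit at the window side of the desk, so please move the four things standing in a row in the white tray into the brown wooden stand in reverse order: the leftmost goes to the rightmost compartment, the second from the left to the second from the right, and so on. Put one in each compartment, upright on its floor, near the middle, and do not tip any of them over on the way.

Things in the scene. Friction and masses are not known exactly. Their poses are not given: they have to be found in the camera images.
- glue: glue stick with grey cap and foot, standing upright: white plastic cylinder 26 mm in diameter, 74 mm tall (the tallest of the four). Origin: centre of its underside; z up
- sharpener: barrel pencil sharpener: squat plain grey plastic cylinder 36 mm in diameter, 46 mm tall, with a dark band round its middle and a pencil hole in the top. Origin: centre of its underside; z up
- stamp: wooden-handled rubber stamp, 64 mm tall: square base 32 x 32 mm and 15 mm high, above it a turned knob handle, thin (14 mm) in the middle, with a straight cylindrical grip 24 mm in diameter from 43 to 61 mm above the underside. Origin: centre of its underside; z up
- tin: upright bare metal tin for pencil leads: a box 22 mm along its own x, 36 mm along its own y, 58 mm tall, closed, with a dark seam near the top. Starts within 0.15 rad of the tray's direction. Origin: centre of its underside; z up
- tray: fixed white plastic tray, 66 (x) x 252 (y) mm, floor 6 mm thick, rim 9 mm high. The row starts here along its y axis, at y = +90, +30, -30, -90 mm, x = 0, on cork pads whose tops are 9 mm above the table; things stand within 5 mm of the pads' centres. y points to the robot's left within 0.15 rad. It may lie nearer than the stand or beyond it. Origin: centre of underside, on the table
- stand: fixed dark brown wooden stand, empty at first, 66 (x) x 250 (y) mm: four compartments in a row, centred at y = +90, +30, -30, -90 mm, x = 0, each 55 mm wide (y) and 56 mm deep (x), floor 10 mm above the table; dividers and end walls rise to 32 mm, front and back rims to 15 mm. y points to the robot's left within 0.15 rad. Origin: centre of underside, on the table
- pad_glue: thin round cork pad, 52 mm across and 3 mm thick, lying in the white tray under the place where the glue stick stands at the start; it stays there. The four pads look alike. Origin: centre of its underside, 6 mm above the table
- pad_sharpener: thin round cork pad, 52 mm across and 3 mm thick, lying in the white tray under the place where the sharpener stands at the start; it stays there. The four pads look alike. Origin: centre of its underside, 6 mm above the table
- pad_stamp: thin round cork pad, 52 mm across and 3 mm thick, lying in the white tray under the place where the stamp stands at the start; it stays there. The four pads look alike. Origin: centre of its underside, 6 mm above the table
- pad_tin: thin round cork pad, 52 mm across and 3 mm thick, lying in the white tray under the place where the tin stands at the start; it stays there. The four pads look alike. Origin: centre of its underside, 6 mm above the table
There are look-alikes about, which are no part of the job. What is shaped like the glue but turquoise is not meant. Several things have the shape of the stamp; the one meant has the colours described above.

How it is judged (in metres and radians):
At the end, for the whole second after the job is handed in: Each thing stands upright (within 0.12 rad) and at rest on the floor of the stand compartment that mirrors its starting place (tray y = +90 mm to stand y = -90 mm, +30 to -30, and so on), its origin within 15 mm of the compartment's centre in x and y (((y of pad_glue in the frame of tray between 0.07 and 0.11 m and y of glue in the frame of stand between -0.105 and -0.075 m) or (y of pad_glue in the frame of tray between 0.01 and 0.05 m and y of glue in the frame of stand between -0.045 and -0.015 m) or (y of pad_glue in the frame of tray between -0.05 and -0.01 m and y of glue in the frame of stand between 0.015 and 0.045 m) or (y of pad_glue in the frame of tray between -0.11 and -0.07 m and y of glue in the frame of stand between 0.075 and 0.105 m)) and x of glue in the frame of stand between -0.015 and 0.015 m and z of glue in the frame of stand between 0.006 and 0.0145 m and angle between each of glue, sharpener, stamp, tin's own z axis and vertical below 0.12 rad and linear speed of each of glue, sharpener, stamp, tin below 0.02 m/s and angular speed of each of glue, sharpener, stamp, tin below 0.2 rad/s and ((y of pad_sharpener in the frame of tray between 0.07 and 0.11 m and y of sharpener in the frame of stand between -0.105 and -0.075 m) or (y of pad_sharpener in the frame of tray between 0.01 and 0.05 m and y of sharpener in the frame of stand between -0.045 and -0.015 m) or (y of pad_sharpener in the frame of tray between -0.05 and -0.01 m and y of sharpener in the frame of stand between 0.015 and 0.045 m) or (y of pad_sharpener in the frame of tray between -0.11 and -0.07 m and y of sharpener in the frame of stand between 0.075 and 0.105 m)) and x of sharpener in the frame of stand between -0.015 and 0.015 m and z of sharpener in the frame of stand between 0.006 and 0.0145 m and ((y of pad_stamp in the frame of tray between 0.07 and 0.11 m and y of stamp in the frame of stand between -0.105 and -0.075 m) or (y of pad_stamp in the frame of tray between 0.01 and 0.05 m and y of stamp in the frame of stand between -0.045 and -0.015 m) or (y of pad_stamp in the frame of tray between -0.05 and -0.01 m and y of stamp in the frame of stand between 0.015 and 0.045 m) or (y of pad_stamp in the frame of tray between -0.11 and -0.07 m and y of stamp in the frame of stand between 0.075 and 0.105 m)) and x of stamp in the frame of stand between -0.015 and 0.015 m and z of stamp in the frame of stand between 0.006 and 0.0145 m and ((y of pad_tin in the frame of tray between 0.07 and 0.11 m and y of tin in the frame of stand between -0.105 and -0.075 m) or (y of pad_tin in the frame of tray between 0.01 and 0.05 m and y of tin in the frame of stand between -0.045 and -0.015 m) or (y of pad_tin in the frame of tray between -0.05 and -0.01 m and y of tin in the frame of stand between 0.015 and 0.045 m) or (y of pad_tin in the frame of tray between -0.11 and -0.07 m and y of tin in the frame of stand between 0.075 and 0.105 m)) and x of tin in the frame of stand between -0.015 and 0.015 m and z of tin in the frame of stand between 0.006 and 0.0145 m); the robot touches nothing.
It fails at once if one of the four things is tipped over (more than 0.8 rad from upright) (angle between any of glue, sharpener, stamp, tin's own z axis and vertical above 0.8 rad).
It also fails if it takes over 106 s, if anything falls off the work surface, if the arm or the gripper's body presses on something with over 40 N, if the wrist force passes 120 N, or if a joint passes its speed limit or range.

ROBOT

A 6-joint arm with a two-finger parallel gripper is mounted at the origin on the work surface. World frame = base frame: x ahead of the robot, y to its left, z up, the work surface at z = 0. Lengths are in m, angles in degrees, forces in N, time in s.
With the tool pointing down it reaches from about 0.4 to 0.825 m from the base axis. Payload 7 kg.
Tool frame: the origin (TCP) lies midway between the tips of the shut fingers; the grasp point (between the pads) lies 19 mm behind it; z points along the fingers, y is the direction in which the jaws open and shut (so a half turn about z gives the same grasp; the last joint's range is limited). The gripper opens to 88 mm and grips with 3 to 60 N. Pads are 19 mm wide; open, the fingers measure 130 mm over their backs; the gripper's body (78 mm by 193 mm) begins 47 mm behind the grasp point.
Start: joints at [-55.285, 20.546, 0.682, 0, -70.136, -16.507], TCP at [0.211, -0.641, 0.227] pointing down, gripper open.
Joint ranges: [-176.03, 176.03], [-82.01, 121.73], [-58.28, 71.71], [-173.87, 95.51], [-174.79, -0.11], [-173.66, 173.66]. Speed limits (degrees/s): [136.94, 136.94, 172.46, 180, 180, 180].

INTERFACE

Orientations are given as a 3x3 rotation matrix whose columns are the frame's x, y, z axes.
In Python, from rig import robot gives the robot as it stands. Calls block until the motion is done:
- robot.goto(position, orientation): joint-space move of the TCP to a pose.
- robot.servo_line(position, ori=None, speed=0.15): straight line of the TCP; ori=None keeps the orientation; speed is the mean speed in m/s.
- robot.movej(angles): joint-space move.
- robot.move_gripper(opening): opening from 0.0 (shut) to 1.0 (fully open); the grip force is fixed at half the most; returns when the fingers have stopped.
- robot.dwell(seconds).
- robot.ik(position, orientation): joint angles nearest the present ones, or None.
- robot.grab_frame(name): name is "scene" or "top" or "wrist"; returns (picture, depth): 400x640x3 uint8, red, green, blue; 400x640 float32, m along the optical axis (not along the pixel's ray), 0 where there is no reading.
- robot.camera_info(name): a dict with "vfov" (degrees; the focal length in pixels is half the picture's height over the tangent of half this angle, whatever the lens; pixels are square), "cx", "cy" (the principal point, pixels), "view" (4x4, takes a point from world to camera coordinates); the wrist camera has in their place "T_tool_cam" (4x4, takes a point from camera to tool coordinates, whose origin is the TCP and whose axes are the flange's). Camera axes: x right, y down, z forward; pixel columns grow to the right and rows downward; lengths in m; the calibration is good to about 2 mm. The wrist camera is an equidistant fisheye: a pixel r from the principal point sees the ray r / f radians off the axis. A picture is of the moment at which its call begins: read the wrist's pose just before it. camera_info takes no time and is no camera call.
A pose or a line that the arm cannot do raises robot.Unreachable and nothing moves.
- robot.job_done(): hands the job in, once; it reports no verdict.
Readings, each from a call of its own:
- robot.read_t(): time.
- robot.read_qpos(): joint angles.
- robot.read_qvel(): joint speeds.
- robot.read_effort(): joint torques, N m.
- robot.read_position(): TCP position.
- robot.read_tcp_rot(): TCP orientation.
- robot.read_force(): force on the tool from outside, world axes, zero at the start.
- robot.read_ft_torque(): the same for the moment, N m.
- robot.read_grip_width(): opening from 0.0 (shut) to 1.0 (fully open).
Only numpy, scipy, OpenCV 4.12 (cv2) and the standard library are available. Lean on these libraries where they do the work, as an engineer would, in place of code of your own. Each camera call takes 0.05 s, during which the arm holds its last target.

## Working session

There is one attempt and no reset: what is moved stays moved. The work goes in short steps, each a Python script; the robot and the scene stay as the last script left them, time stands still between calls to the robot, and variables do not carry over. Pictures are saved under pics/ and viewed, and the job is handed in when it is done.

```bash
ls; mkdir -p pics; python3 - <<'E'
from rig import robot
import cv2, numpy as np
for n in ["scene","top"]:
    p,d=robot.grab_frame(n); cv2.imwrite(f"pics/{n}0.png",p[:,:,::-1]); np.savez(f"{n}0.npz",p=p,d=d)
    print(n,robot.camera_info(n))
print(robot.camera_info("wrist")); print(robot.read_t(),robot.read_tcp_rot())
E
```

```text
pics
scene {'vfov': 57.6327023808434, 'cx': 314.8727169867541, 'cy': 203.2364932951251, 'view': array([[-4.22670045e-01,  9.06283637e-01, -4.06557193e-05,
         2.74601022e-01],
       [ 6.31363936e-01,  2.94421575e-01, -7.17422830e-01,
        -3.50830637e-01],
       [-6.50176602e-01, -3.03258808e-01, -6.96637985e-01,
         1.05354351e+00],
       [ 0.00000000e+00,  0.00000000e+00,  0.00000000e+00,
         1.00000000e+00]])}
top {'vfov': 49.470188905834746, 'cx': 314.508304188085, 'cy': 199.80830922661576, 'view': array([[-0.00850751, -0.99914126,  0.04055071, -0.02957386],
       [-0.98542623,  0.00148725, -0.17009683,  0.5853437 ],
       [ 0.16989046, -0.04140683, -0.98459266,  0.5881578 ],
       [ 0.        ,  0.        ,  0.        ,  1.        ]])}
{'vfov': 65.70646984690485, 'cx': 320.9239498691627, 'cy': 196.6420064219903, 'T_tool_cam': array([[ 1.71027548e-04, -9.51774010e-01, -3.06799941e-01,
         8.26042520e-02],
       [ 9.99999948e-01,  7.89356067e-05,  3.12577245e-04,
        -1.31531500e-03],
       [-2.73285459e-04, -3.06799979e-01,  9.51773974e-01,
        -1.59307135e-01],
       [ 0.00000000e+00,  0.00000000e+00,  0.00000000e+00,
         1.00000000e+00]])}
0.1 [[-9.49958578e-01 -3.12375284e-01 -6.17777207e-04]
 [-3.12375862e-01  9.49957527e-01  1.42043111e-03]
 [ 1.43154538e-04  1.54232940e-03 -9.99998800e-01]]
```

View pics/scene0.png

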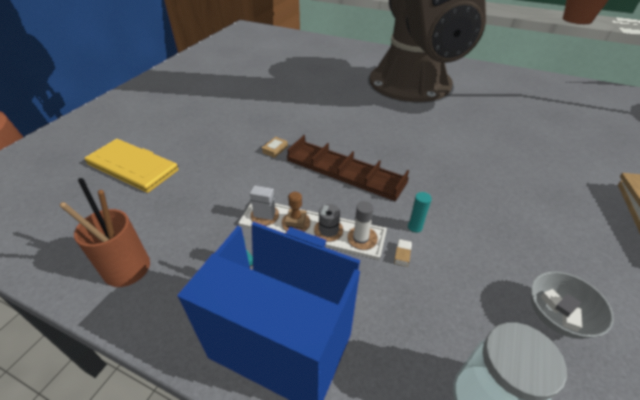

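View pics/top0.png

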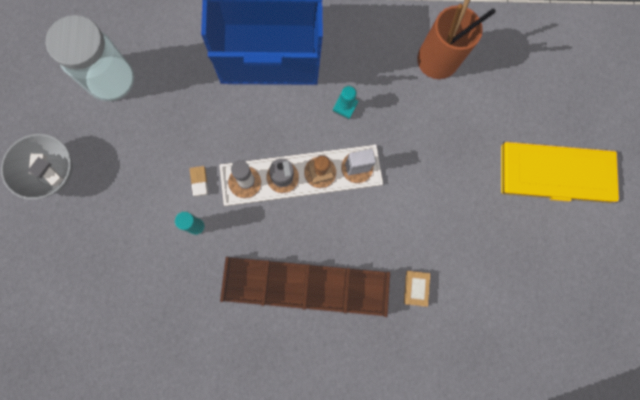

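The top view puts the tray beyond the stand. From left (+y) to right it holds glue (243,175), sharpener (282,175), stamp (321,168) and tin (360,160). The stand is at about (305,286). A tall blue bin sits beyond the tray. Next I measure positions.

```bash
cat > h.py <<'E'
import numpy as np, cv2
def cloud(ci,d):
    f=200/np.tan(np.radians(ci['vfov']/2)); v,u=np.mgrid[0:400,0:640]
    P=np.stack([(u-ci['cx'])/f*d,(v-ci['cy'])/f*d,d],-1)
    V=np.array(ci['view']); return (P-V[:3,3])@V[:3,:3]
E
python3 - <<'E'
from rig import robot
from h import *
W={}
for n in ["top","scene"]:
    z=np.load(n+"0.npz"); W[n]=cloud(robot.camera_info(n),z['d']); 
    ok=z['d']>0
    if n=="top":
        im=z['p'].astype(int); w=W[n]
        hsv=cv2.cvtColor(z['p'],cv2.COLOR_RGB2HSV)
        table=(np.abs(w[...,2])<.004)&ok; print("table z",np.median(w[...,2][(np.abs(w[...,2])<.02)&ok]))
        for v,u in [(350,300),(120,450),(240,300),(240,100)]: print(u,v,w[v,u])
        print("stand")
        m=ok&(w[...,2]>.006)
        m2=np.zeros_like(m); m2[250:320,215:395]=m[250:320,215:395]
        q=w[m2]; r=cv2.minAreaRect(q[:,:2].astype(np.float32)*1000); print(r,cv2.boxPoints(r))
        hh=(q[:,2]>.026); r=cv2.minAreaRect(q[hh][:,:2].astype(np.float32)*1000); print('walls',r,np.percentile(q[:,2],[5,50,95]))
        m3=np.zeros_like(m); m3[140:210,215:388]=m[140:210,215:388]
        white=m3&(im.min(-1)>170)&(w[...,2]<.02); r=cv2.minAreaRect(w[white][:,:2].astype(np.float32)*1000); print('tray',r,cv2.boxPoints(r))
        b=m&(im[...,2]>im[...,0]+60)&(w[...,2]>.01); q=w[b]; print('blue',q.min(0),q.max(0),np.percentile(q[:,2],[50,95]))
        hb=q[q[:,2]>.05]; print(hb[:,0].min(), [ (lo, q[(q[:,2]>lo)&(q[:,2]<lo+.02)][:,0].min()) for lo in np.arange(0.01,.15,.02) if ((q[:,2]>lo)&(q[:,2]<lo+.02)).any()])
    w=W[n]
    # tops inside tray
    R=ok&(w[...,2]>.04)&(w[...,0]>.56)&(w[...,0]<.82)&(abs(w[...,1])<.2)
    nn,l,s,c=cv2.connectedComponentsWithStats(R.astype(np.uint8))
    for i in range(1,nn):
        if s[i,4]>15:
            q=w[l==i]; zt=np.percentile(q[:,2],95); t=q[q[:,2]>zt-.006]
            print(n,c[i],s[i,4],'ztop',zt.round(4),'mid',((t.min(0)+t.max(0))/2).round(4),'ext',np.ptp(t,axis=0).round(4))
E
```

```text
table z 0.0005876582343678347
300 350 [ 3.65584569e-01 -1.09445615e-02  3.06270499e-04]
450 120 [ 7.28368222e-01 -2.61494093e-01  1.83004514e-04]
300 240 [ 0.53013501 -0.01140415  0.00106914]
100 240 [5.31829932e-01 2.95264636e-01 2.43338384e-04]
stand
((460.4123229980469, -19.279678344726562), (245.40342712402344, 66.12175750732422), 84.23036193847656) [[ 415.18384 -138.03622]
 [ 480.97064 -144.68338]
 [ 505.6408    99.47687]
 [ 439.854    106.12402]]
walls ((460.4349670410156, -19.275070190429688), (245.44033813476562, 65.6121597290039), 84.29043579101562) [0.00891933 0.01111954 0.03249366]
tray ((633.7973022460938, -13.288818359375), (66.35919952392578, 252.52061462402344), 7.594522953033447) [[ 584.222    107.47888]
 [ 617.5955  -142.82666]
 [ 683.3726  -134.05652]
 [ 649.9991   116.24902]]
blue [ 0.54019158 -0.10325023  0.01001689] [0.89526113 0.16316694 0.15530402] [0.06559215 0.14991213]
0.540191582017679 [(np.float64(0.01), np.float64(0.7278018359160181)), (np.float64(0.03), np.float64(0.7371322971355475)), (np.float64(0.049999999999999996), np.float64(0.5410203552557389)), (
[... 1025 characters left out ...]
3 ztop 0.0688 mid [ 0.6481 -0.1012  0.0665] ext [0.0256 0.0381 0.007 ]
scene [294.41422594 201.21757322] 239 ztop 0.0749 mid [ 0.6401 -0.0429  0.0723] ext [0.0221 0.0221 0.0067]
scene [419.55555556 207.42528736] 261 ztop 0.0757 mid [0.5642 0.1504 0.0732] ext [0.008  0.0217 0.0069]
scene [362.94759825 216.09606987] 458 ztop 0.085 mid [0.6261 0.0736 0.0826] ext [0.0263 0.0259 0.0066]
scene [328.65903308 214.47328244] 393 ztop 0.0574 mid [0.6328 0.0174 0.0552] ext [0.0363 0.0342 0.0074]
scene [305.01593695 264.4145359 ] 5710 ztop 0.1415 mid [0.7881 0.043  0.1442] ext [0.0636 0.1529 0.0173]
scene [237.00163132 247.37357259] 613 ztop 0.1515 mid [ 0.8047 -0.0376  0.1492] ext [0.0305 0.0074 0.007 ]
```

```bash
python3 - <<'E'
import cv2
for n,(a,b,c,d) in {"top":(130,330,170,440),"scene":(130,270,230,440)}.items():
    im=cv2.imread(f"pics/{n}0.png")[a:b,c:d]; k=790/im.shape[1]; cv2.imwrite(f"pics/{n}0z.png",cv2.resize(im,None,fx=k,fy=k,interpolation=cv2.INTER_CUBIC)[:600]); print(k)
E
```

```text
2.925925925925926
3.761904761904762
```

View pics/top0z.png

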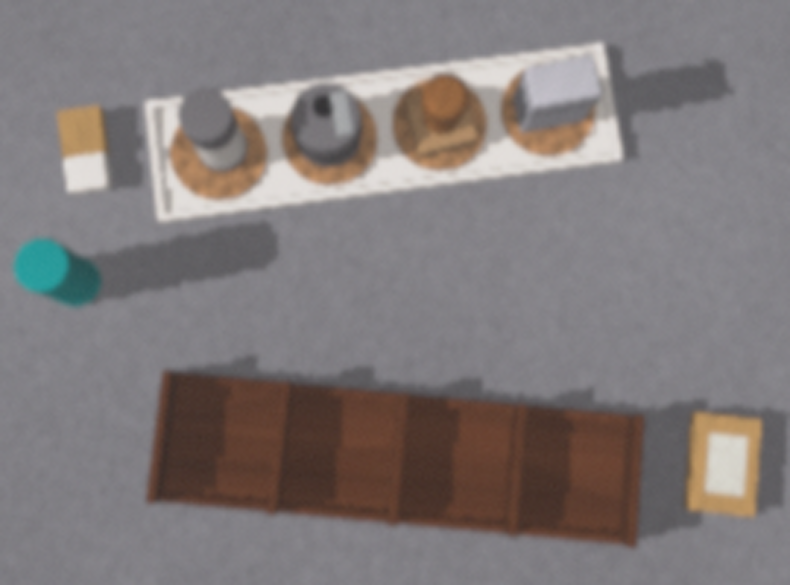

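```bash
python3 - <<'E'
from rig import robot
from h import *
for n in ["top","scene"]:
    z=np.load(n+"0.npz"); w=cloud(robot.camera_info(n),z['d']); ok=z['d']>0
    def box(a,b,c,d,lo,hi): return ok&(w[...,0]>a)&(w[...,0]<b)&(w[...,1]>c)&(w[...,1]<d)&(w[...,2]>lo)&(w[...,2]<hi)
    m=box(.62,.68,-.125,-.08,.062,.072); r=cv2.minAreaRect(w[m][:,:2].astype(np.float32)*1000); print(n,'tin',r)
    m=box(.40,.52,-.16,.12,.027,.036); q=w[m]; r=cv2.minAreaRect(q[:,:2].astype(np.float32)*1000); print('stand',r)
    a=np.radians(-5.7); c=np.array([.4604,-.0193]); L=(q[:,:2]-c)@np.array([[np.cos(a),-np.sin(a)],[np.sin(a),np.cos(a)]])
    h,e=np.histogram(L[:,1]*1000,np.arange(-136,137,4)); print([(int(x),int(k)) for x,k in zip(e,h) if k>3]); print(np.percentile(L[:,0],[1,99]))
    m=box(.55,.72,-.16,.14,.004,.0125)&(z['p'].min(-1)>130); r=cv2.minAreaRect(w[m][:,:2].astype(np.float32)*1000); print('tray',r)
# IK check
ay=np.radians(7.6)
def ori(yaw,s=1):
    y=s*np.array([np.cos(yaw),np.sin(yaw),0]); zz=np.array([0,0,-1.]); return np.stack([np.cross(y,zz),y,zz],1)
for s in (1,-1):
  for p,yw in [((.625,.073,.15),7.6),((.647,-.102,.05),7.6),((.45,-.11,.05),-5.7),((.47,.07,.05),-5.7)]:
    q=robot.ik(p,ori(np.radians(yw),s)); print(s,p,None if q is None else np.round(q,1))
E
```

```text
top tin ((646.4420776367188, -101.98799133300781), (22.927993774414062, 36.010379791259766), 10.721491813659668)
stand ((460.4349670410156, -19.275070190429688), (245.44033813476562, 65.6121597290039), 84.29043579101562)
[(-124, 73), (-120, 111), (-64, 75), (-60, 93), (-4, 78), (0, 80), (56, 92), (60, 73), (116, 105), (120, 74)]
[-0.03214673  0.03231337]
tray ((641.6613159179688, 2.453582763671875), (86.26270294189453, 282.05987548828125), 7.650332927703857)
scene tin ((647.6292724609375, -102.17870330810547), (23.525999069213867, 36.78466796875), 10.692054748535156)
stand ((462.17095947265625, -19.689208984375), (245.5315704345703, 67.82518768310547), 84.21788024902344)
[(-124, 24), (-120, 57), (-64, 29), (-60, 56), (-4, 24), (0, 62), (56, 29), (60, 50), (116, 31), (120, 52)]
[-0.03067113  0.03471953]
tray ((633.3507690429688, -2.428680419921875), (68.88229370117188, 275.5711975097656), 7.711436748504639)
1 (0.625, 0.073, 0.15) [ 24.4  19.5 -11.3   0.  -59.2 163.2]
1 (0.647, -0.102, 0.05) None
1 (0.45, -0.11, 0.05) [ 10.7  12.3 -38.4   0.  -39.3 163.6]
1 (0.47, 0.07, 0.05) [ 32.3  13.3 -36.9   0.  -39.8 142. ]
-1 (0.625, 0.073, 0.15) [ 24.4  19.5 -11.3   0.  -59.2 -16.8]
-1 (0.647, -0.102, 0.05) [  8.1  27.4 -13.7   0.  -48.9  -0.5]
-1 (0.45, -0.11, 0.05) [ 10.7  12.3 -38.4   0.  -39.3 -16.4]
-1 (0.47, 0.07, 0.05) [ 32.3  13.3 -36.9   0.  -39.8 -38. ]
```

Both cameras agree to within about 2 mm. The stand dividers sit symmetrically (0, ±60, ±122 mm in the stand frame). The mapping is glue→-90, sharpener→-30, stamp→+30 and tin→+90. I start with the glue, jaws along the tray's x.

```bash
cat >> h.py <<'E'
from rig import robot
def ori(deg):
    a=np.radians(deg); y=-np.array([np.cos(a),np.sin(a),0]); z=np.array([0,0,-1.]); return np.stack([np.cross(y,z),y,z],1)
SC=np.array([.4612,-.0195]); SY=-5.75; ZT=.16
I=dict(glue=(.6252,.0733,7.6,.050,-.09),sharpener=(.6315,.0175,7.6,.033,-.03),stamp=(.6386,-.0427,7.6,.052,.03),tin=(.6470,-.1020,10.7,.038,.09))
def pick(n):
    x,y,yaw,h,_=I[n]; zg=.009+h-.019
    robot.servo_line([x,y,ZT],ori(yaw),speed=.25); robot.servo_line([x,y,zg],speed=.12)
    robot.move_gripper(0.0); print(n,'width mm',robot.read_grip_width()*88,'f',np.round(robot.read_force(),2))
    robot.servo_line([x,y,ZT],speed=.15); print('lifted',robot.read_grip_width()*88,'f',np.round(robot.read_force(),2),robot.read_t())
def place(n):
    _,_,_,h,ys=I[n]; a=np.radians(SY); c=SC+ys*np.array([-np.sin(a),np.cos(a)]); z=.0115+h-.019
    robot.servo_line([*c,ZT],ori(SY),speed=.2); robot.servo_line([*c,z+.015],speed=.15); robot.servo_line([*c,z],speed=.05)
    print('down f',np.round(robot.read_force(),2),robot.read_position()); robot.move_gripper(1.0)
    robot.servo_line([*c,ZT],speed=.2); print(robot.read_t())
def shot(tag):
    for n in ("top","scene"):
        p,d=robot.grab_frame(n); np.savez(f"{n}{tag}.npz",p=p,d=d); cv2.imwrite(f"pics/{n}{tag}.png",p[:,:,::-1])
E
python3 - <<'E'
from h import *
robot.goto([.45,-.25,.25],ori(0)); print(robot.read_t())
pick('glue'); shot('1')
E
```

```text
1.7833
glue width mm 25.887679772218224 f [ 0.57  0.96 -0.71]
lifted 25.327378563687354 f [-0.19  0.29 -1.26] 6.55
```

View pics/scene1.png

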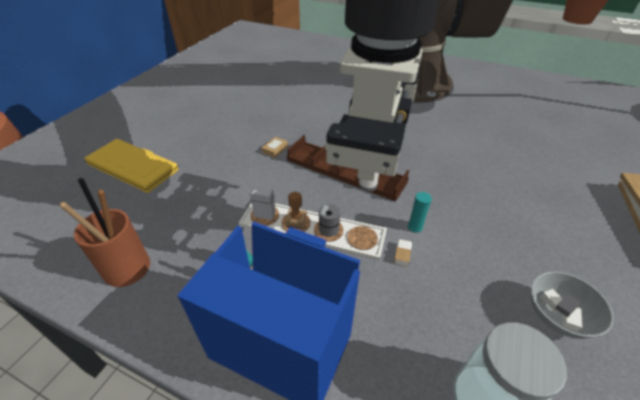

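The scene view shows the glue lifted upright in the gripper at (368,180). Its pad at (362,238) is empty and the other three things haven't moved. Next I place the glue and check it.

```bash
python3 - <<'E'
from h import *
place('glue')
robot.servo_line([.6315,.0175,.16],ori(7.6),speed=.25)
shot('2')
im=cv2.imread("pics/scene2.png")[120:270,230:440]; cv2.imwrite("pics/scene2z.png",cv2.resize(im,None,fx=3.7,fy=3.7,interpolation=cv2.INTER_CUBIC))
z=np.load("scene2.npz"); w=cloud(robot.camera_info("scene"),z['d']); 
m=(z['d']>0)&(w[...,0]>.42)&(w[...,0]<.48)&(w[...,1]>-.14)&(w[...,1]<-.07)&(w[...,2]>.07)&(w[...,2]<.095)
q=w[m]; print(q[:,2].max(),(q.min(0)+q.max(0))/2)
a=np.radians(SY); print('target',SC-.09*np.array([-np.sin(a),np.cos(a)]))
E
```

```text
down f [ 0.09 -1.22 -0.66] [ 0.45198762 -0.10911744  0.04232008]
11.2167Traceback (most recent call last):
  File "<stdin>", line 8, in <module>
    return umr_maximum(a, axis, None, out, keepdims, initial, where)
ValueError: zero-size array to reduction operation maximum which has no identity
```

View pics/scene2z.png

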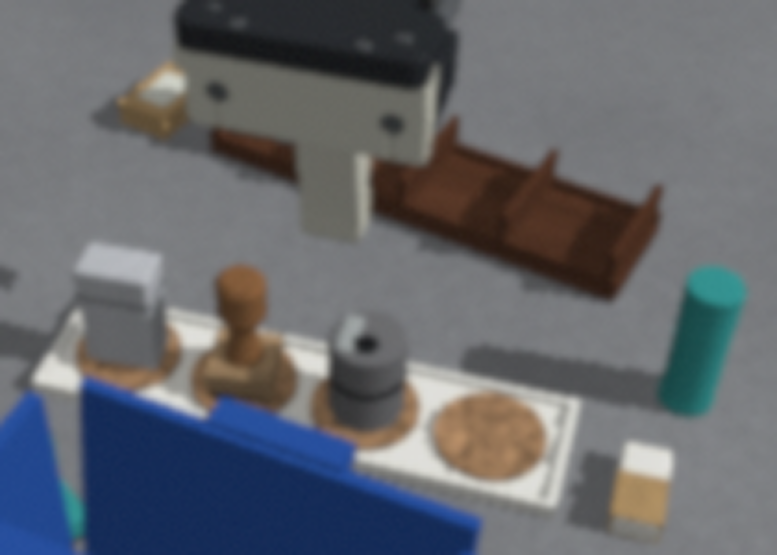

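The gripper hides the right-hand compartment in this scene view. I check the top picture instead.

```bash
python3 - <<'E'
import cv2
im=cv2.imread("pics/top2.png")[130:330,170:440]; cv2.imwrite("pics/top2z.png",cv2.resize(im,None,fx=2.9,fy=2.9,interpolation=cv2.INTER_CUBIC))
E
```

```text
(no output)
```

View pics/top2z.png

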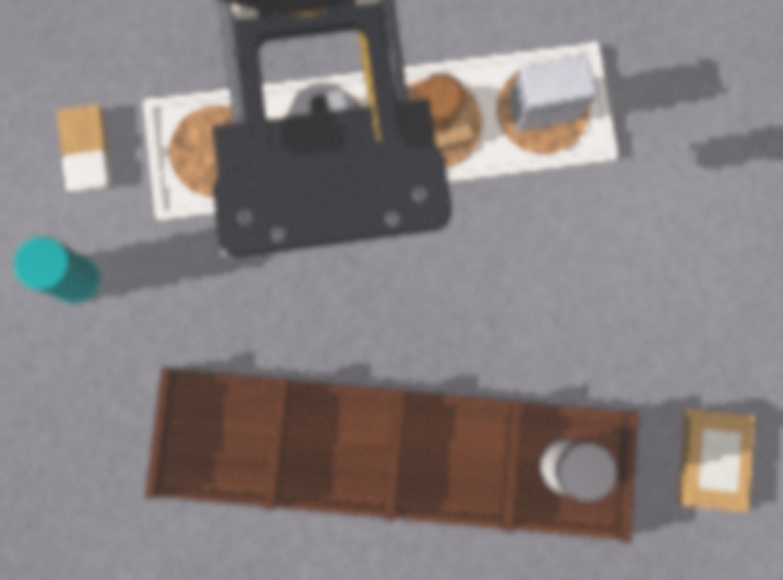

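The glue stands upright in the rightmost compartment at zoom (580,468), with the lean in the view coming from perspective. The other items haven't moved, so I carry on with the sharpener.

```bash
cat >> h.py <<'E'
def tops(tag,cam="top"):
    z=np.load(f"{cam}{tag}.npz"); w=cloud(robot.camera_info(cam),z['d'])
    a=np.radians(SY); L=(w[...,:2]-SC)@np.array([[np.cos(a),-np.sin(a)],[np.sin(a),np.cos(a)]])
    for n,H in dict(glue=.084,sharpener=.056,stamp=.074,tin=.068).items():
        ys=I[n][4]; m=(z['d']>0)&(abs(L[...,0])<.035)&(abs(L[...,1]-ys)<.027)&(abs(w[...,2]-H)<.009)
        if m.sum()>20:
            q=L[m]; print(cam,n,'local mm',((q.min(0)+q.max(0))/2*1000).round(1),'target y',ys*1000,'ztop',np.percentile(w[m][:,2],95).round(4),'want',H,'ext',np.ptp(q,axis=0).round(3))
E
python3 - <<'E'
from h import *
tops('2')
pick('sharpener'); place('sharpener')
x,y,yaw,_,_=I['stamp']; robot.servo_line([x,y,ZT],ori(yaw),speed=.25); shot('3'); tops('3')
im=cv2.imread("pics/top3.png")[130:330,170:440]; cv2.imwrite("pics/top3z.png",cv2.resize(im,None,fx=2.9,fy=2.9,interpolation=cv2.INTER_CUBIC))
E
```

```text
top glue local mm [  0.2 -89.3] target y -90.0 ztop 0.0864 want 0.084 ext [0.025 0.026]
sharpener width mm 35.68954609777003 f [-0.52 -0.1   0.83]
lifted 35.731122628828 f [ 0.21  0.42 -1.68] 15.825
down f [-0.44 -0.1  -0.39] [ 0.4579719  -0.04942742  0.02528588]
20.1333
top glue local mm [  0.2 -89.5] target y -90.0 ztop 0.0862 want 0.084 ext [0.025 0.027]
top sharpener local mm [  0.6 -30.4] target y -30.0 ztop 0.0584 want 0.056 ext [0.035 0.035]
```

View pics/top3z.png

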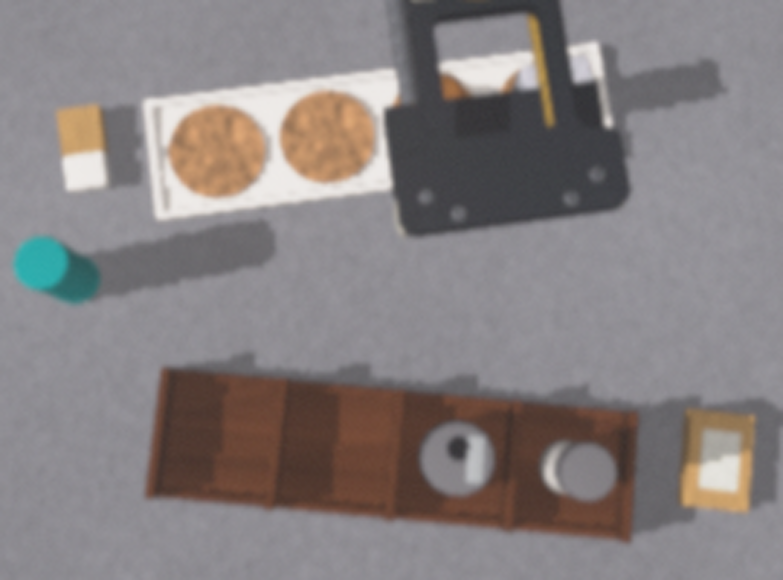

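The sharpener stands at zoom (457,458), in the second compartment from the right. Both placed items are centred to under 1 mm. Next come the stamp and the tin.

```bash
python3 - <<'E'
from h import *
pick('stamp'); place('stamp')
x,y,yaw,_,_=I['tin']; robot.servo_line([x,y,ZT],ori(yaw),speed=.25); shot('4'); tops('4')
im=cv2.imread("pics/top4.png")[130:330,170:440]; cv2.imwrite("pics/top4z.png",cv2.resize(im,None,fx=2.9,fy=2.9,interpolation=cv2.INTER_CUBIC))
E
```

```text
stamp width mm 23.17925317821583 f [ 0.41  0.13 -0.3 ]
lifted 23.113370036136825 f [ 0.11 -0.31 -0.77] 24.4583
down f [-0.25 -0.38 -0.36] [0.46404259 0.01028466 0.0443326 ]
28.6667
top glue local mm [  0.7 -89.1] target y -90.0 ztop 0.0862 want 0.084 ext [0.027 0.026]
top sharpener local mm [  0.6 -30.4] target y -30.0 ztop 0.0583 want 0.056 ext [0.035 0.036]
top stamp local mm [-0.6 30.1] target y 30.0 ztop 0.0759 want 0.074 ext [0.023 0.023]
```

View pics/top4z.png

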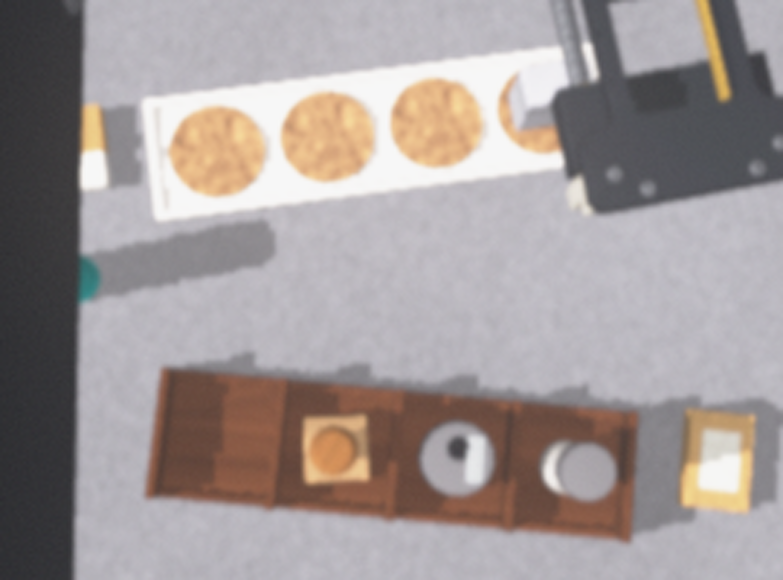

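The stamp stands upright at zoom (336,450) in its compartment. The dark strip on the left is probably an arm link passing under the camera. The tin is last.

```bash
python3 - <<'E'
from h import *
print(robot.read_position())
pick('tin'); place('tin')
robot.servo_line([.47,.08,.25],speed=.25); robot.goto([.211,-.641,.25],ori(0)) if robot.ik([.211,-.641,.25],ori(0)) is not None else robot.movej([-55.285,20.546,.682,0,-70.136,-16.507])
shot('5'); tops('5'); tops('5','scene'); print(robot.read_t(),robot.read_qvel())
im=cv2.imread("pics/scene5.png")[120:270,230:440]; cv2.imwrite("pics/scene5z.png",cv2.resize(im,None,fx=3.7,fy=3.7,interpolation=cv2.INTER_CUBIC))
im=cv2.imread("pics/top5.png")[130:330,170:440]; cv2.imwrite("pics/top5z.png",cv2.resize(im,None,fx=2.9,fy=2.9,interpolation=cv2.INTER_CUBIC))
E
```

```text
[ 0.64608702 -0.10129695  0.16004717]
tin width mm 21.94165746755746 f [-0.1  -0.02 -0.65]
lifted 21.862543106867356 f [0.52 0.27 0.12] 33.35
down f [-0.59  0.22  0.13] [0.47000983 0.06992957 0.03027525]
38.075
top glue local mm [  0.3 -89.3] target y -90.0 ztop 0.0864 want 0.084 ext [0.025 0.026]
top sharpener local mm [  0.6 -30.4] target y -30.0 ztop 0.0584 want 0.056 ext [0.035 0.036]
top stamp local mm [-0.6 30.1] target y 30.0 ztop 0.076 want 0.074 ext [0.023 0.023]
top tin local mm [ 0.7 89.8] target y 90.0 ztop 0.0704 want 0.068 ext [0.022 0.036]
scene glue local mm [  2.3 -88.3] target y -90.0 ztop 0.0862 want 0.084 ext [0.028 0.025]
scene sharpener local mm [  2.8 -30. ] target y -30.0 ztop 0.0583 want 0.056 ext [0.036 0.035]
scene stamp local mm [ 1.8 30.7] target y 30.0 ztop 0.076 want 0.074 ext [0.021 0.022]
scene tin local mm [ 3.  89.9] target y 90.0 ztop 0.0701 want 0.068 ext [0.024 0.036]
41.3833 [-0.14005767  0.08180171  0.00467808 -0.05148734 -0.06698333 -0.02024174]
```

View pics/scene5z.png

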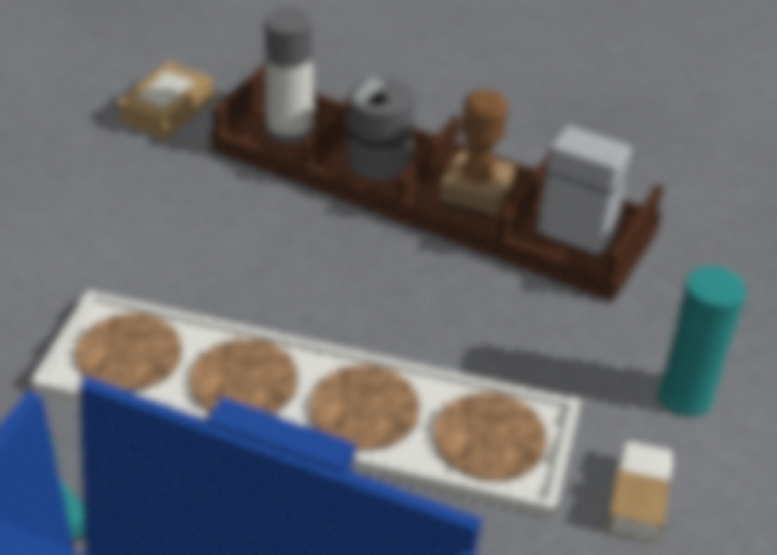

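View pics/top5z.png

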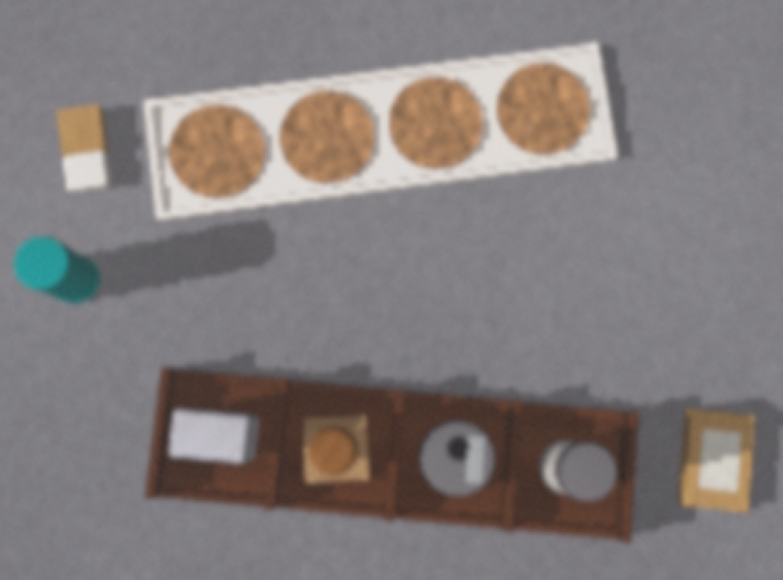

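All four stand upright, one per compartment. From the robot's left the order is tin (212,435), stamp (336,450), sharpener (457,458) and glue (580,468) in the top view. I hand the job in.

```bash
python3 - <<'E'
from rig import robot
robot.dwell(.5); robot.job_done(); print(robot.read_t())
E
```

```text
the job is handed in; nothing more can be done
the job is handed in; nothing more can be done
```

All four things are in the brown stand in reverse order, one per compartment. From the robot's left they are now tin, stamp, sharpener, glue; in the tray they were glue, sharpener, stamp, tin. I handed the job in with the clock at about 42 s, and the robot had moved clear of everything.

In the last check, the top camera put each thing within 1 mm of its compartment's centre and the scene camera within about 3 mm, against the allowed 15 mm. All four look upright in both pictures.

One reading was slightly off: the tops measured about 2 mm higher than expected. They read about 1 to 2 mm high while still standing in the tray too, so I took this as camera bias. Nothing was knocked over, and the look-alikes were left alone.

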